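Change the setting on an interlocked filter selector

TASK

The grey filter selector box on the worktop has four interlocked keys under a clear sliding cover, and at present its square key is latched in. Slide the cover all the way back, change the selector over to the round key (press that key right in, so that it stays in and the square key springs up; press no other key), then slide the cover shut again. Leave the glass beaker, the jar and the bottle nearby where they stand.

Things in the scene. Friction and masses are not known exactly. Their poses are not given: they have to be found in the camera images.
- selector: Grey filter selector box, fixed to the worktop, 196 (x) x 226 (y) x 72 mm high. Its origin lies on the worktop; the box runs from 108 mm in front of it (-x) to 88 mm behind it. Own x points to the back of the box, y along the row of keys, z up. The keys stand in a well in the front half; the cover slides back over the solid rear half.
- well (a point): Middle of the floor of the key well, z = 36 mm. The well is 82 mm (selector's x) by 212 mm (y); front wall tops at z = 60 mm, side walls and rails at z = 72 mm. The four keys stand in a row through this point along the selector's y, at -75, -25, +25 and +75 mm from it; which key is at which place varies.
- cover (a joint): Clear flat cover over the key well, sliding along the selector's +x (towards the back) on side rails: 0 = shut over all keys, 0.095 m = fully back, all keys open. Moves with about 1.5 N of friction and stays where it is left. Top of its plate is at z = 66 mm.
- cover_grip (a point): Middle of the top edge of the cover's upright aluminium grip: a fin 12 mm thick (selector's x), 70 mm long (selector's y), standing 19 mm above the cover plate; top at z = 85 mm. It moves with the cover; with the cover shut it is 92 mm in front of the selector's origin.
- key_round (a joint): Travel (m): 0 = up, grows as the key is pressed straight down, stop at 0.016. Press it to the stop and let go: it rests latched at about 0.0135. Let go before 0.010 it springs back up. By 0.008 of its travel it has released the key that was latched, which springs up to 0. Takes 2 to 5 N all the way; the force then rises steeply at the stop.
- key_round_top (a point): Centre of the top face of the round key: white cylindrical cap 34 mm in diameter, 18 mm high. Top at z = 58 mm when up, 44.5 mm when latched, 42 mm at the stop. This is the key to select.
- key_square (a joint): Travel of the square key (m), same action as the round one. Starts latched, at about 0.0135, its top 13.5 mm lower than the others.
- key_square_top (a point): Centre of the top face of the square key: white cap 31 x 31 mm, 18 mm high.
- key_cross (a joint): Travel of the plus-shaped key, same action. Starts up; leave it.
- key_cross_top (a point): Centre of the top face of the plus-shaped key: two crossed arms 37 mm long and 12 mm wide, 18 mm high.
- key_bar (a joint): Travel of the narrow bar key, same action. Starts up; leave it.
- key_bar_top (a point): Centre of the top face of the narrow bar key: white cap 40 mm (selector's x) by 14 mm (y), 18 mm high.
- beaker: Bystander: small glass beaker, 45 mm in diameter, 58 mm high, beside the selector's left side; origin under its centre.
- jar: Bystander: round jar with a ribbed lid, 63 mm in diameter, 66 mm high, beside the selector's right side; origin under its centre.
- bottle: Bystander: brown bottle with a black cap, 52 mm in diameter, 96 mm high, to the right; origin under its centre.

How it is judged:
By the outcome, as a careful person would: the job done as asked, in the order asked, and still so for the second after the job is handed in, with the robot touching nothing.
It also fails if it takes over 54 s, if anything falls off the work surface, if the arm or the gripper's body presses on something with over 40 N, if the wrist force passes 120 N, or if a joint passes its speed limit or range.

ROBOT

A 6-joint arm with a two-finger parallel gripper is mounted at the origin on a cart in front of the work surface, level with it; the furniture and walls round the work are solid. World frame = base frame: x ahead of the robot, y to its left, z up, the work surface at z = 0. Lengths are in mm, angles in rad, forces in N, time in s.
With the tool pointing down it reaches from about 400 to 825 mm from the base axis. Payload 7 kg.
Tool frame: the origin (TCP) lies at the very end of the fingers, on their centre line; the grasp point (between the pads) lies 19 mm behind it; z points along the fingers, y is the direction in which the jaws open and shut (so a half turn about z gives the same grasp; the last joint's range is limited). The gripper opens to 88 mm and grips with 3 to 60 N. Pads are 19 mm wide; open, the fingers measure 130 mm over their backs; the gripper's body (78 mm by 193 mm) begins 47 mm behind the grasp point.
Start: joints at [1.446, 0.359, 0.012, 0, -1.224, -0.288], TCP at [270.799, 618.274, 226.561] pointing down, gripper open.
Joint ranges: [-3.07, 3.07], [-1.43, 2.12], [-1.02, 1.25], [-3.03, 1.67], [-3.05, -0], [-3.03, 3.03]. Speed limits (rad/s): [2.39, 2.39, 3.01, 3.14, 3.14, 3.14].

INTERFACE

Orientations are given as a unit quaternion [x, y, z, w].
In Python, from plant import bot gives the robot as it stands. Calls block until the motion is done:
- bot.move_ptp(position, orientation): joint-space move of the TCP to a pose.
- bot.line_to(position, velocity=150, ori=None): straight line of the TCP; ori=None keeps the orientation; velocity is the mean speed in mm/s.
- bot.move_joints(angles): joint-space move.
- bot.move_gripper(opening, force=None): finger opening in mm; force is the grip in N (None keeps the last); returns when the fingers have stopped.
- bot.pause(seconds).
- bot.solve_ik(position, orientation): joint angles nearest the present ones, or None.
- bot.read_state(): the state.
- bot.camera(name): name is "scene" or "top"; returns the picture (384x512x3 uint8, red, green, blue); there is no depth.
- bot.get_calibration(name): a dict with "fx", "fy", "cx", "cy" (pixels), "view" (4x4, takes a point from world to camera coordinates). Camera axes: x right, y up, looking along -z (the intrinsics and any distortion apply to the point x, -y, -z); pixel columns grow to the right and rows downward; lengths in mm; the calibration is good to about 2 mm. A picture is of the moment at which its call begins. get_calibration takes no time and is no camera call.
A pose or a line that the arm cannot do raises bot.Unreachable and nothing moves.
- bot.close_job(): hands the job in, once; it reports no verdict.
The state is a dict: "t": time; "joint_pos": joint angles; "qvel": joint speeds; "tau": joint torques, N m; "tcp_pos": TCP position; "eef_rot": TCP orientation; "contact_force": force on the tool from outside, world axes, zero at the start; "moment": the same for the moment, N m; "width": finger opening in mm.
Only numpy, scipy, OpenCV 4.12 (cv2) and the standard library are available. Lean on these libraries where they do the work, as an engineer would, in place of code of your own. Each camera call takes 0.05 s, during which the arm holds its last target.

## Working session

There is one attempt and no reset: what is moved stays moved. The work goes in short steps, each a Python script; the robot and the scene stay as the last script left them, time stands still between calls to the robot, and variables do not carry over. Pictures are saved under pics/ and viewed, and the job is handed in when it is done.

```bash
ls; mkdir -p pics
python3 - <<'E'
from plant import bot
import cv2
for n in("scene","top"):
    im=bot.camera(n); cv2.imwrite(f"pics/{n}0.png",im[:,:,::-1]); print(n,bot.get_calibration(n))
s=bot.read_state(); print(s)
E
```

```text
pics
scene {'fx': 490.25600203596395, 'fy': 490.25600203596395, 'cx': 259.41454285541676, 'cy': 186.92627710523848, 'view': array([[ 4.48457251e-01, -8.93620515e-01, -1.81237053e-02,
        -3.06522208e+02],
       [ 4.06317176e-01,  1.85762870e-01,  8.94649936e-01,
        -2.69226039e+02],
       [-7.96110826e-01, -4.08576223e-01,  4.46400071e-01,
        -1.18063367e+03],
       [ 0.00000000e+00,  0.00000000e+00,  0.00000000e+00,
         1.00000000e+00]])}
top {'fx': 403.04112608770953, 'fy': 403.04112608770953, 'cx': 254.59974081086563, 'cy': 194.50937940044727, 'view': array([[ 8.06467566e-03, -9.99806968e-01, -1.79161217e-02,
        -5.68955273e+01],
       [ 9.91469422e-01,  5.66400024e-03,  1.30216374e-01,
        -5.81450757e+02],
       [-1.30089761e-01, -1.88134397e-02,  9.91323715e-01,
        -1.02998492e+03],
       [ 0.00000000e+00,  0.00000000e+00,  0.00000000e+00,
         1.00000000e+00]])}
{'t': 0.1, 'joint_pos': array([ 1.44610564e+00,  3.59318226e-01,  1.11925142e-02, -2.67565632e-04,
       -1.22411267e+00, -2.88112835e-01]), 'qvel': array([-0.00089115, -0.0017939 ,  0.00158238,  0.00095144, -0.00014842,
       -0.00034196]), 'tau': array([-2.43378447e-03, -5.84161448e+01,  2.93751973e+01,  7.01556087e+00,
        1.01839556e-02, -4.89221293e-05]), 'tcp_pos': array([270.65412789, 617.90864547, 225.74014452]), 'eef_rot': array([ 9.78765072e-01, -2.04983897e-01, -6.65203580e-05,  7.28890208e-04]), 'contact_force': array([-0.30310588, -0.23503104,  1.38065504]), 'moment': array([0.00716898, 0.07314905, 0.0025323 ]), 'width': 87.70029012290937}
```

View pics/scene0.png

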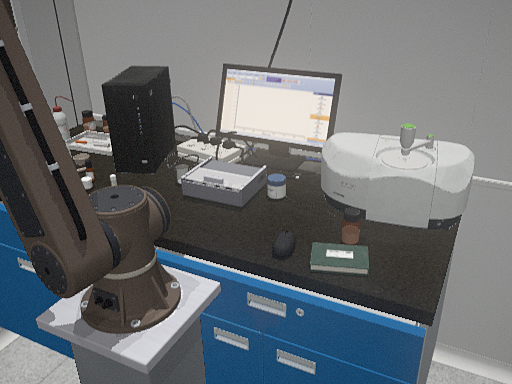

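View pics/top0.png

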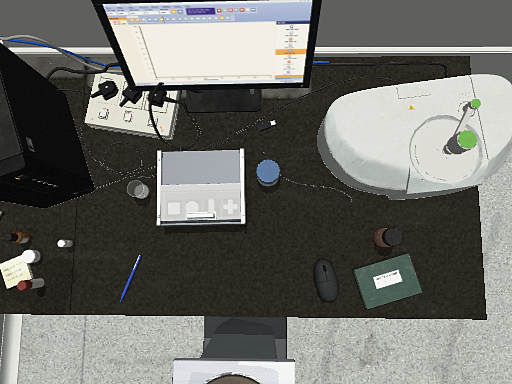

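```bash
python3 - <<'E'
import cv2
a=cv2.imread("pics/top0.png");cv2.imwrite("pics/topz.png",cv2.resize(a[150:330,110:350],None,fx=3.3,fy=3.3,interpolation=cv2.INTER_CUBIC))
a=cv2.imread("pics/scene0.png");cv2.imwrite("pics/scz.png",cv2.resize(a[130:310,100:340],None,fx=3.3,fy=3.3,interpolation=cv2.INTER_CUBIC))
E
python3 - <<'E'
import cv2
a=cv2.imread("pics/top0.png");cv2.imwrite("pics/topz2.png",cv2.resize(a[140:240,115:290],None,fx=4.5,fy=4.5,interpolation=cv2.INTER_CUBIC))
a=cv2.imread("pics/scene0.png");cv2.imwrite("pics/scz2.png",cv2.resize(a[140:220,165:300],None,fx=5.8,fy=5.8,interpolation=cv2.INTER_CUBIC))
E
```

```text
(no output)
```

View pics/topz2.png

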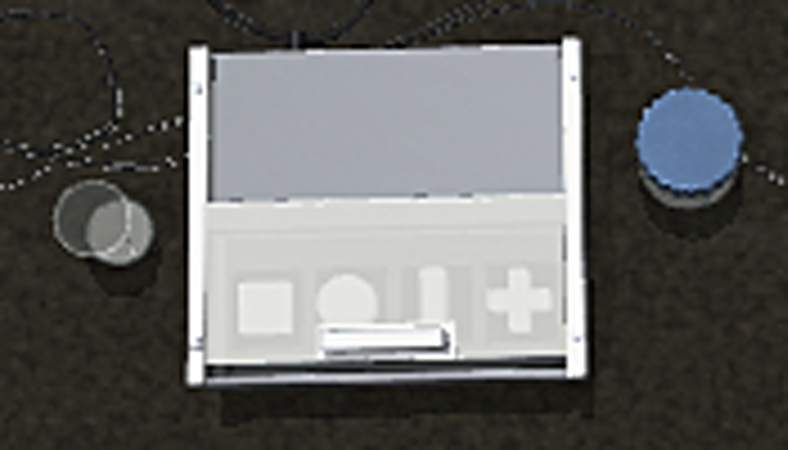

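View pics/scz2.png

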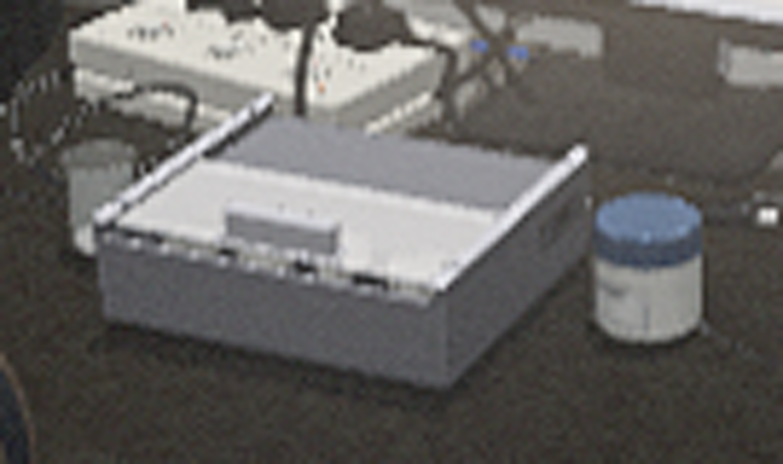

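The top view shows the keys from left to right: square, round, bar, cross (round at about px (192,206)). The cover is shut, the beaker is close on the left and the jar is on the right. Next I fit the pose.

```bash
cat > h.py <<'E'
import numpy as np, cv2
from scipy.optimize import least_squares
from plant import bot
C={n:bot.get_calibration(n) for n in("scene","top")}
def proj(n,P):
    c=C[n];q=(c["view"]@np.append(P,1))[:3]
    return np.array([c["cx"]+c["fx"]*q[0]/-q[2], c["cy"]+c["fy"]*-q[1]/-q[2]])
def back(n,px,z):
    c=C[n];R=c["view"][:3,:3];t=c["view"][:3,3]
    d=R.T@np.array([(px[0]-c["cx"])/c["fx"],-(px[1]-c["cy"])/c["fy"],-1]);o=-R.T@t
    return o+d*(z-o[2])/d[2]
def W(p,P):
    c,s=np.cos(p[2]),np.sin(p[2]);return np.array([p[0]+c*P[0]-s*P[1],p[1]+s*P[0]+c*P[1],P[2]])
E
python3 - <<'E'
from h import *
T=lambda u,v:(115+(u+.5)/4.5-.5,140+(v+.5)/4.5-.5)
S=lambda u,v:(165+(u+.5)/5.8-.5,140+(v+.5)/5.8-.5)
obs=[("top",T(188,46),(88,113,72)),("top",T(580,38),(88,-113,72)),("top",T(586,378),(-108,-113,72)),("top",T(188,384),(-108,113,72)),
("scene",S(95,220),(-108,113,72)),("scene",S(587,150),(88,-113,72)),("scene",S(446,388),(-108,-113,0)),("scene",S(103,320),(-108,113,0))]
for sel in ("top","scene","all"):
    o=[x for x in obs if sel in(x[0],"all")]
    r=least_squares(lambda p:np.concatenate([proj(n,W(p,P))-px for n,px,P in o]),[600,100,0])
    print(sel,r.x,r.fun.round(1))
p=r.x
def loc(q):
    c,s=np.cos(p[2]),np.sin(p[2]);d=q[:2]-p[:2];return np.array([c*d[0]+s*d[1],-s*d[0]+c*d[1]])
for nm,px,z in [("sq",(266,307),44.5),("round",(347,298),58),("bar",(432,293),58),("cross",(519,300),58),("grip",(383,336),85)]:
    w=back("top",T(*px),z);print(nm,w.round(1),loc(w).round(1))
print("beaker",back("top",T(120,245),0),"jar",back("top",T(689,139),66))
E
```

```text
top [6.08207932e+02 8.70267513e+01 2.80752626e-02] [ 0.6  0.2 -0.1 -0.1 -0.1 -0.3 -0.3  0.2]
scene [6.12715832e+02 9.23461397e+01 3.83387838e-02] [-0.7 -1.4  0.4 -1.1  0.5  1.3 -0.2  0.6]
all [6.08482008e+02 8.79066491e+01 2.82100737e-02] [ 0.2  0.1 -0.4 -0.2 -0.5 -0.4 -0.7  0.1 -0.5 -0.9  1.2 -0.3  0.6  2.2
  0.1  1.2]
sq [544.4 159.4  44.5] [-62.1  73.2]
round [548.6 109.7  58. ] [-59.3  23.5]
bar [551.8  60.6  58. ] [-57.5 -25.7]
cross [548.   10.4  58. ] [-62.6 -75.8]
grip [524.6  84.1  85. ] [-84.   -1.4]
beaker [586.22843302 260.29986407   0.        ] jar [641.14888526 -86.99116492  66.        ]
```

Run:
```python
from h import *
p=[608.3,87.3,.0281]
for n,(r0,r1,c0,c1),k,f in [("top",(175,235,150,255),7,"top0"),("scene",(155,210,180,270),8,"scene0")]:
    a=cv2.imread(f"pics/{f}.png");z=cv2.resize(a[r0:r1,c0:c1],None,fx=k,fy=k,interpolation=cv2.INTER_CUBIC)
    def poly(Ps,col):
        q=np.array([(proj(n,W(p,P))-(c0,r0)+.5)*k for P in Ps]);cv2.polylines(z,[q.round().astype(np.int32)],True,col,1)
    R=lambda x,y,hx,hy,zz:[(x-hx,y-hy,zz),(x+hx,y-hy,zz),(x+hx,y+hy,zz),(x-hx,y+hy,zz)]
    poly(R(-92,0,6,35,85),(0,0,255));poly(R(-92,0,6,35,66),(0,255,255))
    poly(R(-60,75,15.5,15.5,44.5),(255,0,0));poly(R(-60,25,17,17,58),(255,0,0));poly(R(-60,-25,20,7,58),(255,0,0));poly(R(-60,-75,18.5,18.5,58),(255,0,0))
    poly(R(-10,0,98,113,72),(0,160,0))
    cv2.imwrite(f"pics/ov_{n}.png",z)
```

```text
(no output)
```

View pics/ov_top.png

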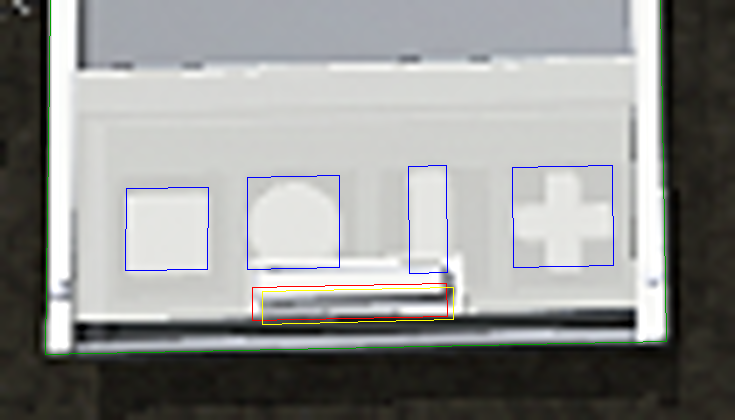

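View pics/ov_scene.png

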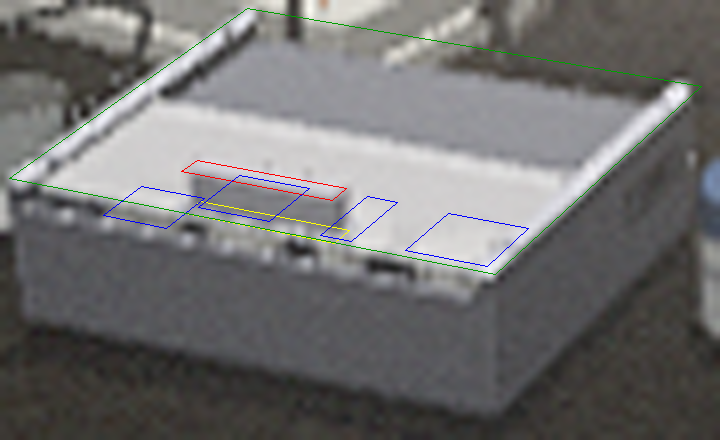

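```bash
cat >> h.py <<'E'
from scipy.spatial.transform import Rotation as Rn
P0=[608.3,87.3,.0281]
def quat(sign):
    y=sign*np.array([np.cos(P0[2]),np.sin(P0[2]),0]);z=np.array([0,0,-1.]);x=np.cross(y,z)
    return Rn.from_matrix(np.c_[x,y,z]).as_quat()
def at(x,y,z): return W(P0,(x,y,z))
def st(l=""):
    s=bot.read_state();print(l,"t%.2f"%s["t"],s["tcp_pos"].round(1),"F",s["contact_force"].round(1),"w%.1f"%s["width"]);return s
E
python3 - <<'E'
from h import *
for s in(1,-1):
    for P in((-91,0,150),(-91,0,70),(3,0,70),(-60,25,41)):
        q=bot.solve_ik(at(*P),quat(s));print(s,P,None if q is None else np.round(q,2))
E
```

```text
1 (-91, 0, 150) [ 0.54  0.18 -0.43  0.   -0.97  2.63]
1 (-91, 0, 70) [ 0.54  0.27 -0.52  0.   -0.78  2.63]
1 (3, 0, 70) [ 0.46  0.4  -0.31  0.   -0.86  2.71]
1 (-60, 25, 41) [ 0.55  0.36 -0.47  0.   -0.74  2.62]
-1 (-91, 0, 150) [ 0.54  0.18 -0.43  0.   -0.97 -0.51]
-1 (-91, 0, 70) [ 0.54  0.27 -0.52  0.   -0.78 -0.51]
-1 (3, 0, 70) [ 0.46  0.4  -0.31  0.   -0.86 -0.43]
-1 (-60, 25, 41) [ 0.55  0.36 -0.47  0.   -0.74 -0.52]
```

Run:
```python
from h import *
bot.move_ptp(at(-90,0,150),quat(-1)); st("above")
bot.line_to(at(-90,0,95),120); bot.pause(.2); st("95")
for n in("scene","top"): cv2.imwrite(f"pics/{n}1.png",cv2.resize(bot.camera(n)[130:270,110:310,::-1],None,fx=4,fy=4,interpolation=cv2.INTER_CUBIC))
```

```text
above t2.23 [518.6  85.6 150.1] F [-0.4 -0.2  0. ] w87.7
95 t3.03 [518.9  85.1  95.9] F [ 0.3  0.1 -0.5] w87.4
```

View pics/top1.png

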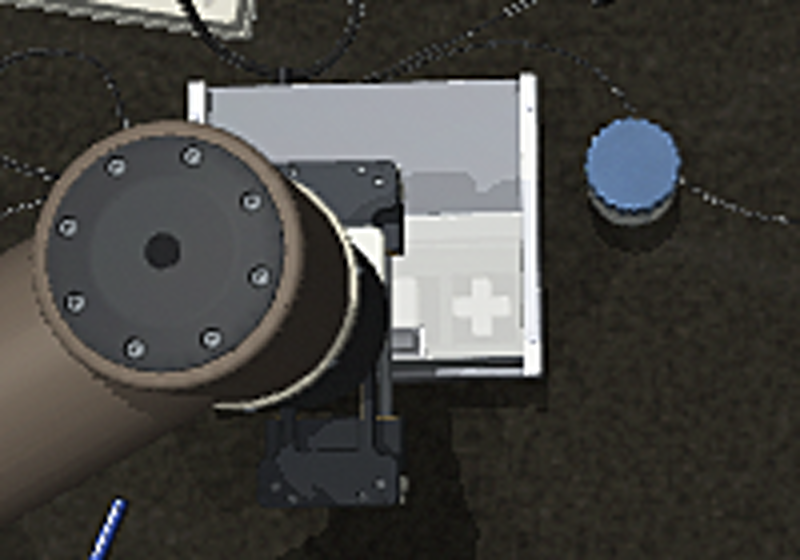

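View pics/scene1.png

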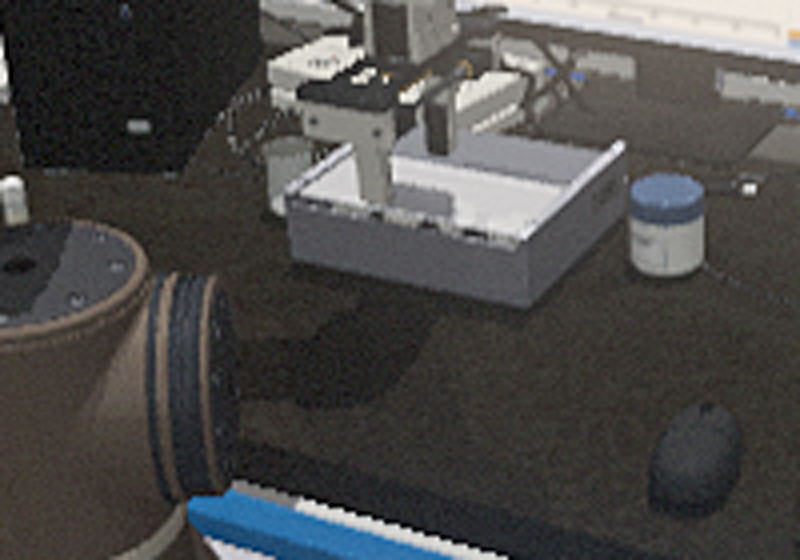

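The fingers straddle the fin, one in front and one behind, and the jar and beaker are clear. Next: descend and grip gently.

Run:
```python
from h import *
bot.line_to(at(-90,0,71),60); st("down")
bot.move_gripper(5,8); s=st("grip"); bot.pause(.2); s=st()
```

```text
down t3.68 [518.2  84.7  70.6] F [-0.4 -0.5  0.5] w87.4
grip t4.85 [518.6  84.8  71.1] F [ 1.4  0.2 -0.6] w11.9
 t5.05 [518.5  84.8  71.1] F [ 1.9 -0.2 -0.2] w11.5
```

Run:
```python
from h import *
bot.line_to(at(-5,0,71),80); st("-5")
x=-5
while x<12:
    x+=2; bot.line_to(at(x,0,71),30); s=st(x)
    if abs(s["contact_force"][0])>9: break
```

```text
-5 t6.27 [603.6  87.3  71.1] F [1.3 1.5 1.7] w12.1
-3 t6.52 [605.1  87.3  71.1] F [-0.1  3.4  4.2] w11.8
-1 t6.77 [607.4  87.4  71.1] F [-1.3  2.6  3.2] w11.9
1 t7.02 [609.6  87.5  71.1] F [-1.1  4.5  3.3] w12.2
3 t7.27 [611.5  87.5  71.1] F [-2.3  4.4  3.3] w11.8
5 t7.52 [611.5  87.1  70.7] F [-7.3  4.2  8. ] w12.1
7 t7.77 [611.6  86.6  70.1] F [-12.5   5.2  10.8] w11.9
```

The stop is at selector x ≈ +3.2 against +3 expected, so the pose fit holds. Release and look.

Run:
```python
from h import *
bot.line_to(at(3,0,71),30)
bot.move_gripper(40); bot.line_to(at(3,0,110),150); st("up")
bot.line_to(at(-60,25,110),150); bot.move_gripper(0); st("over key")
for n in("scene","top"): cv2.imwrite(f"pics/{n}2.png",cv2.resize(bot.camera(n)[130:270,110:310,::-1],None,fx=4,fy=4,interpolation=cv2.INTER_CUBIC))
```

```text
up t9.16 [611.6  87.6 110.7] F [-0.4  0.2 -0.6] w39.9
over key t10.58 [547.6 110.6 110. ] F [-0.2 -0.5 -0.1] w0.5
```

View pics/top2.png

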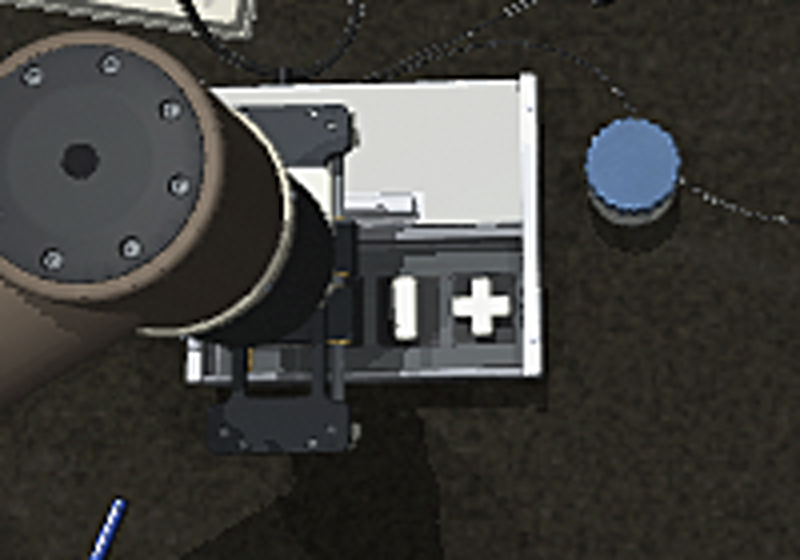

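View pics/scene2.png

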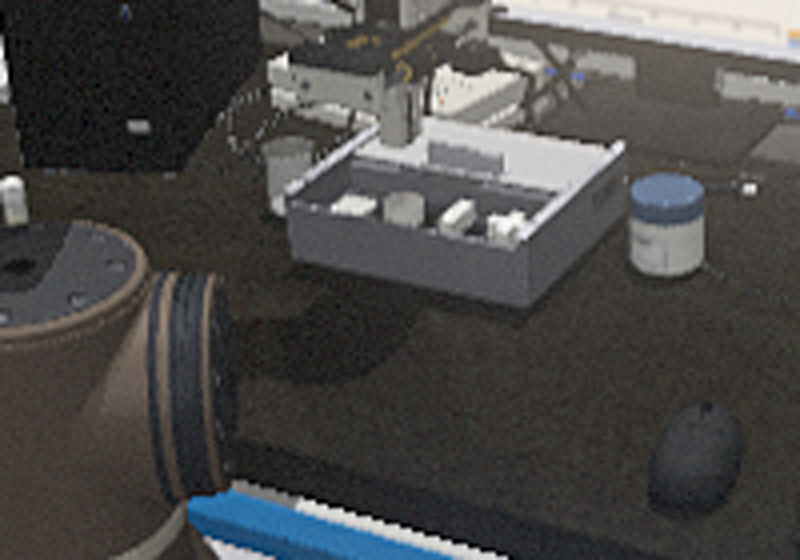

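The cover is fully back and all four keys are open. The square key sits low and the fingers are over the round key (shaded). Now press it.

Run:
```python
from h import *
bot.line_to(at(-60,25,64),100); st("64")
bot.line_to(at(-60,25,55),40); st("55")
bot.line_to(at(-60,25,46),40); st("46")
z=46
while z>39:
    z-=1; bot.line_to(at(-60,25,z),20); s=st(z)
    if s["contact_force"][2]>14: break
bot.pause(.2); st("hold")
bot.line_to(at(-60,25,64),60); st("up")
bot.line_to(at(-60,25,110),150)
bot.line_to(at(3,0,110),150); bot.move_gripper(40); st()
for n in("scene","top"): cv2.imwrite(f"pics/{n}3.png",cv2.resize(bot.camera(n)[130:270,110:310,::-1],None,fx=4,fy=4,interpolation=cv2.INTER_CUBIC))
```

```text
64 t11.29 [547.8 110.7  64.2] F [ 0.3 -0.3  0.1] w0.4
55 t11.67 [548.1 110.8  55.3] F [0.9 0.8 2.1] w0.5
46 t12.04 [547.  110.3  45.6] F [ 0.2  0.7 -0.4] w0.8
45 t12.29 [547.3 110.4  44.9] F [-0.2  0.4 -0.2] w0.5
44 t12.54 [547.5 110.5  44. ] F [-0.9 -0.3  3.5] w0.6
43 t12.79 [547.5 110.5  43. ] F [-0.6 -0.6  2.9] w0.7
42 t13.04 [547.6 110.6  42.3] F [-2.8 -1.   5.9] w0.1
41 t13.29 [547.7 110.6  42.1] F [-6.3 -1.  14.3] w0.6
hold t13.49 [547.7 110.5  42.1] F [-5.6 -1.3 14. ] w0.3
up t14.03 [547.7 110.7  64.2] F [-0.4  0.9 -0.6] w0.0
 t15.93 [611.3  87.4 110. ] F [-0.1 -0.5 -0.1] w39.6
```

View pics/top3.png

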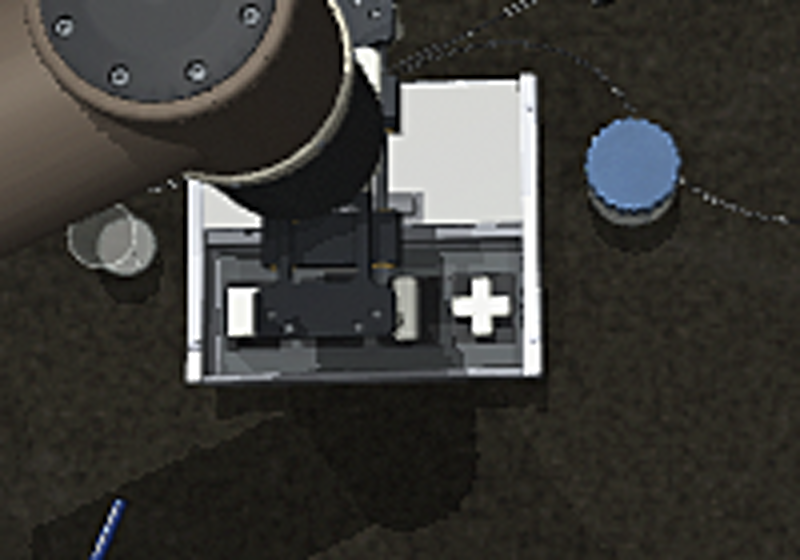

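View pics/scene3.png

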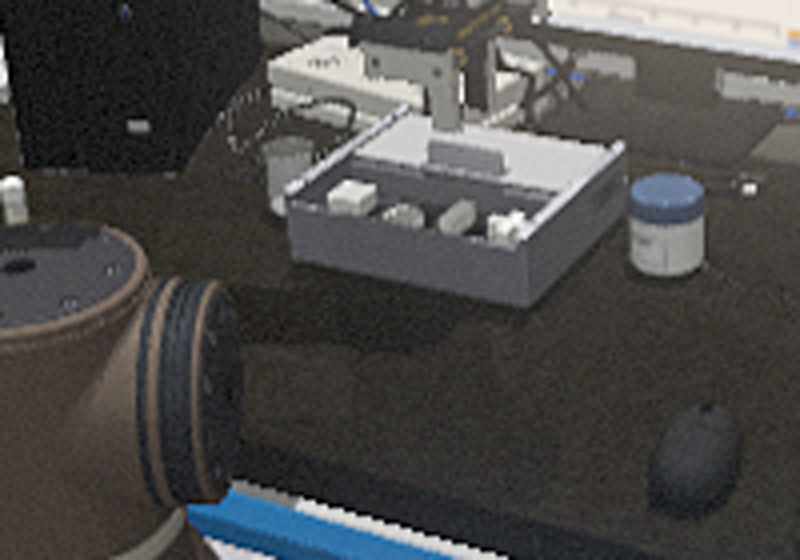

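The stop was reached at z = 42.1. In the scene view the round key is now down at about (402,212) and the square is up at about (352,195); bar and cross are still up. Now shut the cover.

Run:
```python
from h import *
bot.line_to(at(3,0,71),80); st("down"); bot.move_gripper(5,8); st("grip")
bot.line_to(at(-84,0,71),80); st("-84")
x=-84
while x>-100:
    x-=2; bot.line_to(at(x,0,71),30); s=st(x)
    if s["contact_force"][0]>9: break
```

```text
down t16.68 [611.4  87.4  70.9] F [1.  0.2 0.6] w39.8
grip t17.25 [611.3  87.5  71.3] F [-0.5  0.8  2.3] w12.1
-84 t18.48 [524.3  84.9  71.2] F [-0.7 -0.6  6.7] w11.7
-86 t18.73 [522.7  84.8  71.2] F [-0.  -0.9  6.5] w12.0
-88 t18.98 [520.7  84.8  71.2] F [ 1.6 -2.   6.2] w11.9
-90 t19.23 [518.6  84.7  71.2] F [ 0.5 -2.5  6.7] w12.1
-92 t19.48 [516.5  84.7  71.2] F [ 1.5 -2.6  6.6] w12.0
-94 t19.73 [516.4  84.9  71.3] F [ 9.9 -4.  -0.8] w11.5
```

Run:
```python
from h import *
bot.line_to(at(-92.3,0,71),30); bot.move_gripper(40); st("rel")
bot.line_to(at(-92,0,150),120)
bot.move_joints([1.446,0.359,0.012,0,-1.224,-0.288]); st("away")
bot.pause(.3)
for n,(r0,r1,c0,c1) in [("top",(150,240,120,290)),("scene",(140,220,165,300))]:
    a=bot.camera(n)[:,:,::-1]; cv2.imwrite(f"pics/{n}4full.png",a)
    cv2.imwrite(f"pics/{n}4.png",cv2.resize(a[r0:r1,c0:c1],None,fx=4.7,fy=4.7,interpolation=cv2.INTER_CUBIC))
    b=cv2.imread(f"pics/{n}0.png");d=cv2.absdiff(a,b).max(2);print(n,[tuple(x) for x in cv2.connectedComponentsWithStats((d>40).astype(np.uint8))[2][1:] if x[4]>8])
```

```text
rel t20.68 [516.   84.7  71. ] F [ 0.7  0.2 -0.5] w39.8
away t23.62 [271.8 617.6 226.4] F [0.3 0.2 0.6] w40.0
top [(np.int32(161), np.int32(183), np.int32(80), np.int32(5), np.int32(177)), (np.int32(197), np.int32(212), np.int32(11), np.int32(2), np.int32(11)), (np.int32(160), np.int32(212), np.int32(81), np.int32(12), np.int32(344))]
scene [(np.int32(230), np.int32(173), np.int32(9), np.int32(2), np.int32(9)), (np.int32(203), np.int32(177), np.int32(18), np.int32(4), np.int32(22)), (np.int32(184), np.int32(178), np.int32(16), np.int32(5), np.int32(27)), (np.int32(220), np.int32(179), np.int32(4), np.int32(6), np.int32(10)), (np.int32(214), np.int32(183), np.int32(6), np.int32(4), np.int32(13)), (np.int32(222), np.int32(186), np.int32(12), np.int32(3), np.int32(17))]
```

View pics/top4.png

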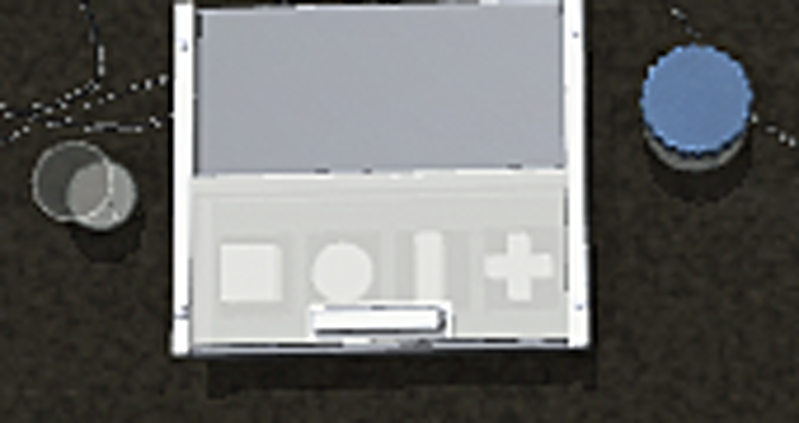

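View pics/scene4.png

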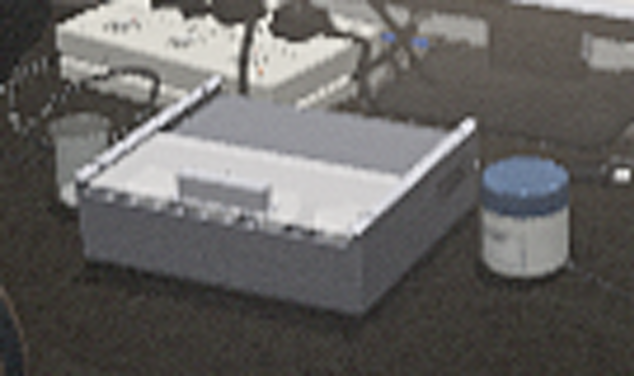

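The cover is fully shut, further than at the start, when it stood a few mm ajar. The square key looks up and the round one down. The only pixel changes are on the box, so the bystanders have not moved. Handing in.

```bash
python3 -c "
from plant import bot
bot.close_job()"
```

```text
the job is handed in; nothing more can be done
```

I slid the cover back to its stop, pressed the round key to its stop, slid the cover shut to its front stop, and then moved the arm clear. I handed the job in at about 24 s of the 54 s allowed.

- **Cover:** the rear stop came at selector x of about +3 mm, as the dimensions predict. The front stop came at about -92 mm. The first picture suggested the cover started a few millimetres ajar; it is now fully shut.
- **Keys:** the press ended at z = 42.1 mm with about 14 N. With the cover still open, the picture showed the round key down and the square, bar and cross keys up. The final picture, taken through the shut cover, agrees.
- **Bystanders:** comparing the first and last pictures showed changes only on the selector box. The beaker, jar and bottle had not moved.
- **Forces:** the highest readings were about 14–17 N, at the stops.
- **Disagreement:** the scene camera alone put the box 5–7 mm from where the top camera put it. I relied on the top camera, and the cover's two stops and the key's stop confirmed it.

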